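# Cover the apple's jar with its own lid

## Robot

A 7-joint arm with a two-finger parallel gripper is mounted at the origin on a cart in front of the work surface, level with it; the furniture and walls round the work are solid. World frame = base frame: x ahead of the robot, y to its left, z up, the work surface at z = 0. Lengths are in m, angles in rad, forces in N, time in s.
With the tool pointing down it reaches from about 0.4 to 0.9 m from the base axis. Payload 5.5 kg.
Tool frame: the origin (TCP) lies on the front face of the gripper's body, between the roots of the fingers; the fingertips stand 73 mm ahead of it and the grasp point (between the pads) lies 54 mm ahead of it; z points along the fingers, y is the line along which they close (so a half turn about z gives the same grasp; the last joint's range is limited). The gripper opens to 85 mm and grips with 20 to 120 N. Pads are 22 mm wide; open, the fingers measure 114 mm over their backs; the gripper's body (76 mm by 85 mm) begins 54 mm behind the grasp point. The pads swing forward as they close: fully open they stand 13 mm farther back than shut.
Start: joints at [1.564, 0.501, -0.427, 1.55, 0.221, 1.138, -0.21], TCP at [0.173, -0.626, 0.304] pointing down, gripper open.
Joint ranges: [-2.88, 2.88], [-0.31, 2.03], [-1.54, 1.56], [0.2, 2.42], [-1.41, 4.55], [0.19, 2.02], [-2.57, 2.57]. Speed limits (rad/s): [2.57, 2.57, 3.14, 3.14, 3.14, 3.14, 3.14].

## Interface

Orientations are given as a rotation vector (axis times angle).
In Python, from workcell import * gives the robot as it stands.
- The arm moves only by the shell command python3 -m handwheel 'ROWS' [FORCE]. ROWS is JSON, a list of rows, each an object with "delta_pos": the shift along the tool's x, y, z in units of 25 mm (1.0 is 25 mm), a list of three; "rotation": the turn, a rotation vector about the tool's x, y, z in units of 10 degrees (1.0 is 10 degrees), a list of three; "gripper": the opening, from 0 (shut) to 1 (fully open). In form: [{"delta_pos": [tx, ty, tz], "rotation": [ax, ay, az], "gripper": gripper}, ...]. A call has exactly 5 rows; each row is the pose to reach, as a shift and turn from the pose commanded when the call began, along the tool's axes at that moment; what a row does not reach only later rows make up. A row lasts 1/8 s, in which the tool goes at most 62.5 mm and 10.7 degrees, less where a joint would pass 70% of its speed; a pose out of reach is approached as far as the arm can. A call with a gripper value outside its range is refused whole. The fingers move at their own pace and stop on an object; FORCE is the grip in N (left out, the last holds). Time passes only in rows, so rows that repeat a pose let the fingers close, or fill a call up. It gives the time, the measured TCP pose, the force, the opening and the grip force at its end, in the units of the state.
- read_state(): the state, without advancing time (a new reading comes with each control period).
- camera(name): name is "side" or "top" or "wrist"; returns a dict with "color" (480x640x3 uint8, red, green, blue), "fx", "fy", "cx", "cy" (pixels), "rvec" (rotation vector, rad) and "tvec" (3), from world to camera coordinates, as OpenCV has them. Camera axes: x right, y down, z forward; pixel columns grow to the right and rows downward; lengths in m; the calibration is good to about 2 mm. A picture is of the moment at which its call begins. There is no depth.
- job_done(): hands the job in; it is judged then, once.
The state is a dict: "t": time; "joint_positions": joint angles; "joint_velocities": joint speeds; "joint_efforts": joint torques, N m; "tcp_pos": TCP position; "orientation": TCP orientation; "wrist_force": force on the tool from outside, world axes, zero at the start; "torque": the same for the moment, N m; "finger_gap": finger opening in m; "gripper_force": force on a finger pad.
Only numpy, scipy, OpenCV 4.12 (cv2) and the standard library are available. Lean on these libraries where they do the work, as an engineer would, in place of code of your own. Each camera call takes 0.05 s, during which the arm holds its last target. There are 200 camera calls.

## Task

Find the storage jar that holds the apple and cover it with its own lid, the one of matching shape and size from the lid rack. The lids stand on edge: take that lid out by its upper edge, lay it flat on the worktop with the handle up and let go of it, then take it by the handle and set it on the jar so that it sits level and fully home. Leave the apple in the jar, the other two lids in the rack, and the jars and the other things where they are.

Things in the scene. Friction and masses are not known exactly. Their poses are not given: they have to be found in the camera images.
- rim_large (a point): rim centre of the large round jar, 132 mm outer diameter, open at the top, floor 6 mm and wall 5 mm thick, 90 mm tall, white ceramic, stands loose on the worktop with one fruit inside. This point is in the middle of the mouth, level with the rim; z up
- rim_small (a point): rim centre of the small round jar, 106 mm outer diameter, open at the top, floor 6 mm and wall 5 mm thick, 90 mm tall, white ceramic, stands loose on the worktop with one fruit inside. This point is in the middle of the mouth, level with the rim; z up
- rim_square (a point): rim centre of the square jar, 116 x 116 mm outside, open at the top, floor 6 mm and wall 5 mm thick, 90 mm tall, white ceramic, stands loose on the worktop with one fruit inside. This point is in the middle of the mouth, level with the rim; z up, x and y along the sides
- lid_large_mid (a point): the large round lid, brown wood, about 160 g: 7 mm plate 132 mm in diameter with a 6 mm plug below that enters the jar with 3 mm play all round; on top, centred, a bar handle 60 mm long, 16 mm wide, 30 mm high. Point: on its axis, 6.5 mm from plug's underside and from plate's top (0.5 mm above the jar's rim when seated). z: out on the handle side, y: along the handle; in the rack z is level, -x up
- lid_small_mid (a point): the small round lid, brown wood, about 160 g: 7 mm plate 106 mm in diameter with a 6 mm plug below that enters the jar with 3 mm play all round; on top, centred, a bar handle 60 mm long, 16 mm wide, 30 mm high. Point: on its axis, 6.5 mm from plug's underside and from plate's top (0.5 mm above the jar's rim when seated). z: out on the handle side, y: along the handle; in the rack z is level, -x up
- lid_square_mid (a point): the square lid, brown wood, about 160 g: 7 mm plate 116 x 116 mm with its sides along x and y with a 6 mm plug below that enters the jar with 3 mm play all round; on top, centred, a bar handle 60 mm long, 16 mm wide, 30 mm high. Point: on its axis, 6.5 mm from plug's underside and from plate's top (0.5 mm above the jar's rim when seated). z: out on the handle side, y: along the handle; in the rack z is level, -x up
- lid_rack: fixed pale wood rack, 220 (x) x 130 mm board; origin under its centre. Three slots along x, 70 mm apart, any lid in any slot, handles facing the rack's +x. Lids stand on edge on bars (top at z 24 mm) between posts 72 mm tall at y +-44 mm, 17 mm apart fore and aft; upper edges are free. Lift a lid straight up 70 mm or more to clear
- apple_mid (a point): centre of the apple (80 x 78 x 69 mm, the biggest and roundest fruit); it sits in one of the three jars
- lemon_mid (a point): centre of the lemon (78 x 55 x 56 mm) in another jar
- lime_mid (a point): centre of the lime (60 x 48 x 48 mm) in the remaining jar
- tin: bystander: low round tin, 86 mm diameter, 40 mm tall, loose; origin at its underside
- shaker: bystander: small glass shaker with a grey top, 44 mm diameter, 90 mm tall, loose; origin at its underside
- relish: bystander: glass jar with a red screw cap, 60 mm diameter, 86 mm tall, loose; origin at its underside
- spoon: bystander: teaspoon 137 mm long, loose, lying near the worktop's front edge to the left; origin at its underside

How it is judged:
By the outcome, as a careful person would: the job done as asked, in the order asked, and still so for the second after the job is handed in, with the robot touching nothing.
It also fails if it takes over 48 s, if anything falls off the work surface, if the arm or the gripper's body presses on something with over 40 N, if the wrist force passes 120 N, or if a joint passes its speed limit or range.

## Working session

There is one attempt and no reset: what is moved stays moved. The work goes in short steps, Python scripts to look and compute and a shell command to move; the robot and the scene stay as the last step left them, time stands still between calls to the robot, and variables do not carry over. Pictures are saved under pics/ and viewed, at most 10 in all, crops included, and the job is handed in when it is done.

```bash
mkdir -p pics
python3 - <<'E'
from workcell import *
import cv2,pickle
d={}
for n in ("top","side"):
    c=camera(n); d[n]=c; cv2.imwrite(f"pics/{n}0.png",c["color"][:,:,::-1])
    R=cv2.Rodrigues(c["rvec"])[0] if not isinstance(c["rvec"],list) else cv2.Rodrigues(__import__("numpy").array(c["rvec"]))[0]
    print(n,c["fx"],c["cx"],c["cy"],-R.T@c["tvec"],R[2])
pickle.dump(d,open("cams.pkl","wb"))
s=read_state();print(s["t"],s["tcp_pos"],s["orientation"],s["finger_gap"])
E
```

```text
top 458.5642550374552 323.15831842747696 236.6240176870362 [ 0.41420936 -0.02936479  1.03211513] [ 0.12291939 -0.00881237 -0.99237753]
side 473.70498044861466 318.4974453261907 245.5044400520312 [ 0.51859095 -1.00728172  0.55303712] [ 0.02972147  0.89415777 -0.4467645 ]
0.1 [ 0.17303624 -0.62600982  0.30295179] [-3.11126883e+00 -4.22284607e-01  3.33424781e-04] 0.08548952758871736
```

View pics/top0.png

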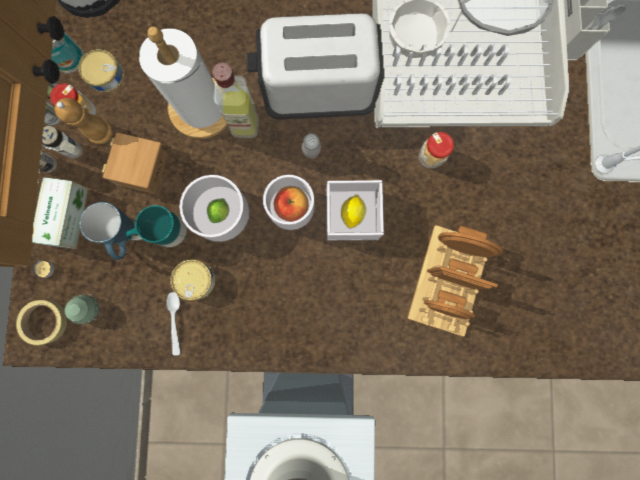

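View pics/side0.png

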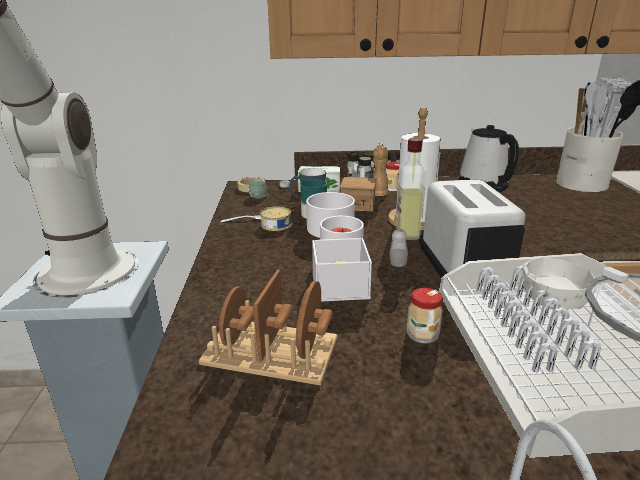

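Top view: lime is in the large jar (214,208), the apple in the small jar (290,203), the lemon in the square jar. The rack is at about (455,280), and its nearest lid (448,308) looks like the small one. I'll zoom in to measure.

Run:
```python
import cv2,pickle,numpy as np
d=pickle.load(open("cams.pkl","rb"))
f=lambda n,y0,y1,x0,x1,k:cv2.resize(d[n]["color"][y0:y1,x0:x1,::-1],None,fx=k,fy=k,interpolation=cv2.INTER_CUBIC)
a=f("top",215,345,405,505,4); b=f("side",260,390,195,345,2.6)
b=cv2.copyMakeBorder(b,0,a.shape[0]-b.shape[0],0,0,cv2.BORDER_CONSTANT)
cv2.imwrite("pics/z1.png",np.hstack([a,b])); print(a.shape,b.shape)
cv2.imwrite("pics/z2.png",f("top",165,245,250,330,6))
```

```text
(520, 400, 3) (520, 390, 3)
```

View pics/z1.png

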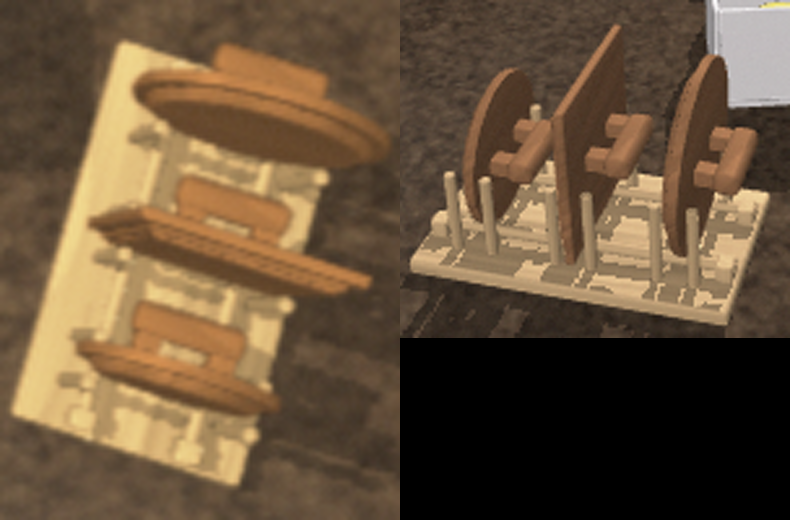

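View pics/z2.png

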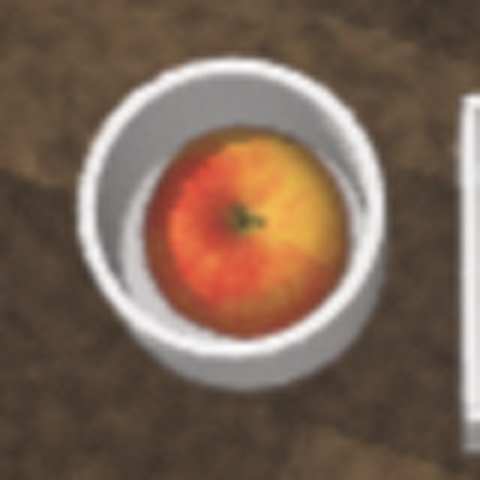

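Lids front to back: small round, square, large round; their handles are horizontal and face the rack's +x. Next I fit the rack pose from its board corners, then check the small lid and the jar.

```bash
cat > h.py <<'E'
import cv2,pickle,numpy as np
from scipy.optimize import least_squares
from scipy.spatial.transform import Rotation as Ro
def proj(c,P): return cv2.projectPoints(np.atleast_2d(np.array(P,float)),np.array(c["rvec"]),np.array(c["tvec"]),np.array([[c["fx"],0,c["cx"]],[0,c["fy"],c["cy"]],[0,0,1.]]),None)[0][:,0]
def back(c,uv,z):
    R=cv2.Rodrigues(np.array(c["rvec"]))[0];o=-R.T@np.array(c["tvec"])
    r=R.T@np.array([(uv[0]-c["cx"])/c["fx"],(uv[1]-c["cy"])/c["fy"],1]);return o+r*(z-o[2])/r[2]
def rack(p,P):
    c,s=np.cos(p[2]),np.sin(p[2]);P=np.atleast_2d(P)
    return np.c_[p[0]+c*P[:,0]-s*P[:,1],p[1]+s*P[:,0]+c*P[:,1],P[:,2]]
E
python3 - <<'E'
from h import *
d=pickle.load(open("cams.pkl","rb"));T,S=d["top"],d["side"]
tu=lambda a:np.array(a)/4+[405-.4,215-.4]; su=lambda a:(np.array(a)-[400,0])/2.6+[195-.3,260-.3]
a,b=.11,.065
tp=tu([(122,40),(12,412),(237,487)]);sp=su([(411,262),(726,312),(768,192)])
def res(p):
    z=p[3];t=[(a,b,z),(-a,b,z),(-a,-b,z)];s=[(-a,-b,z),(a,-b,z),(a,b,z)]
    return np.r_[(proj(T,rack(p,t))-tp).ravel(),(proj(S,rack(p,s))-sp).ravel()]
r=least_squares(res,[.35,-.35,-.28,.01]);print("rack",r.x,np.round(r.fun,1))
p=r.x;np.save("rack.npy",p)
# small lid fit: rack-x, y offset, z of plate centre from outline extremes
th=np.linspace(0,2*np.pi,400)
def disc(q,c):
    P=np.array([[q[0]+e,q[1]+.053*np.cos(t),q[2]+.053*np.sin(t)] for e in(-.0,.007) for t in th]);return proj(c,rack(p,P))
def ext(u):return np.r_[u[:,0].min(),u[:,0].max(),u[:,1].min(),u[:,1].max()]
# side: left/top extremes; top: left,right extremes
def f(q):
    t,s=ext(disc(q,T)),ext(disc(q,S))
    return [t[0]-tu((76,0))[0],t[1]-tu((280,0))[0],t[3]-tu((0,413))[1],s[0]-su((463,0))[0],s[2]-su((0,68))[1],s[1]-su((535,0))[0]]
r=least_squares(f,[-.07,0,.077]);print("lid in rack",r.x,np.round(r.fun,1),rack(p,r.x))
print("nominal slot",rack(p,[-.07,0,.07]))
g=cv2.cvtColor(T["color"],cv2.COLOR_RGB2GRAY)
print("jar",[back(T,np.array(q)/6+[249.6,164.6],.09) for q in((232,207),(78,207),(386,207),(232,57),(232,357))])
s=su
for n,q in(("apple",(247,232)),):print(n,back(T,np.array(q)/6+[249.6,164.6],.04))
for n,q,z in(("tin",(193,280),.04),("shaker",(311,143),.09),("relish",(438,146),.086),("sq",(354,208),.09),("large",(214,208),.09)):print(n,back(T,q,z))
from workcell import *
s=read_state();R=Ro.from_rotvec(s["orientation"]).as_matrix();print(R.round(3))
E
```

```text
rack [ 0.45198311 -0.32118625 -0.28332169  0.01009712] [-0.5 -0.5 -0.3  0.6  0.1  0.1 -1.4 -0.5  0.6  1.   1.  -0.3]
lid in rack [-0.06830049 -0.00071364  0.06609924] [-0.4  0.4  0.1 -0.1  0.   0.2] [[ 0.38620612 -0.30277827  0.06609924]]
nominal slot [[ 0.38477386 -0.301618    0.07      ]]
jar [array([0.60799239, 0.03708753, 0.09      ]), array([0.60655084, 0.09061677, 0.09      ]), array([ 0.60943589, -0.01651432,  0.09      ]), array([0.66149974, 0.03889561, 0.09      ]), array([0.55520793, 0.03530387, 0.09      ])]
apple [0.60910729 0.03481098 0.04      ]
tin [0.43600924 0.23899979 0.04      ]
shaker [ 0.73046661 -0.00702619  0.09      ]
relish [ 0.73290528 -0.27842565  0.086     ]
sq [ 0.59277811 -0.10064074  0.09      ]
large [0.58500013 0.19076696 0.09      ]
[[ 0.964  0.267 -0.   ]
 [ 0.267 -0.964  0.002]
 [ 0.    -0.002 -1.   ]]
```

Checks: the jar is at (0.608, 0.037) with rim width 107 mm (106 expected). The lid fit falls within 2 mm of the slot, and z 0.066 is consistent with resting on the bars. Moving above the lid.

```bash
cat >> h.py <<'E'
from workcell import *
def go(pos,x,y):
    """print row deltas from the present pose to TCP pos with tool x,y axes"""
    s=read_state();R=Ro.from_rotvec(s["orientation"]).as_matrix()
    x=np.array(x,float);x/=np.linalg.norm(x);y=np.array(y,float);y-=x*(x@y);y/=np.linalg.norm(y)
    G=np.c_[x,y,np.cross(x,y)]
    print("t",s["t"],"dp",(R.T@(np.array(pos)-s["tcp_pos"])/.025).round(2),"rot",np.degrees(Ro.from_matrix(R.T@G).as_rotvec()/10).round(2),
     "| tcp",np.round(s["tcp_pos"],4),"z",R[:,2].round(3),"gap",round(s["finger_gap"],4),"grip",s["gripper_force"],"F",np.round(s["wrist_force"],1),"q",np.round(s["joint_positions"],2))
E
python3 - <<'E'
from h import *
p=np.load("rack.npy");a=p[2]
q=rack(p,[-.066,-.001,0])[0];print(q)
go([q[0],q[1],.30],[-np.sin(a),np.cos(a),0],[np.cos(a),np.sin(a),0])
E
```

```text
[ 0.38833484 -0.30369632  0.        ]
t 0.1 dp [ 11.74 -10.13   0.14] rot [-0.01 -0.01 -5.83] | tcp [ 0.173 -0.626  0.303] z [-0.     0.002 -1.   ] gap 0.0855 grip 0.0 F [0.3 0.1 0.2] q [ 1.56  0.5  -0.43  1.55  0.22  1.14 -0.21]
```

```bash
python3 -m handwheel '[{"delta_pos":[2,-1.7,0],"rotation":[0,0,-1],"gripper":0.47},{"delta_pos":[4,-3.4,0],"rotation":[0,0,-2],"gripper":0.47},{"delta_pos":[5.8,-5,0],"rotation":[0,0,-3],"gripper":0.47},{"delta_pos":[7.4,-6.4,0],"rotation":[0,0,-4],"gripper":0.47},{"delta_pos":[9,-7.8,0],"rotation":[0,0,-5],"gripper":0.47}]' 80
cat > g1.py <<'E'
from h import *;import sys
p=np.load("rack.npy");a=p[2]
q=rack(p,[-.066,-.001,0])[0]
go([q[0],q[1],float(sys.argv[1])],[-np.sin(a),np.cos(a),0],[np.cos(a),np.sin(a),0])
E
python3 g1.py .26
```

```text
t: 0.72
tcp_pos: [0.3389, -0.3765, 0.3038]
orientation: [-2.637, -1.707, 0.0]
wrist_force: [1.4, 0.5, 0.4]
finger_gap: 0.04
gripper_force: 0.0
t 0.725 dp [3.47 0.61 1.75] rot [-0.    0.   -0.79] | tcp [ 0.3389 -0.3765  0.3038] z [-0. -0. -1.] gap 0.04 grip 0.0 F [1.4 0.5 0.4] q [ 1.41  0.29 -0.74  1.9   0.22  1.04  0.16]
```

```bash
python3 -m handwheel '[{"delta_pos":[1.5,0.3,0],"rotation":[0,0,-0.4],"gripper":0.47},{"delta_pos":[2.9,0.5,0],"rotation":[0,0,-0.8],"gripper":0.47},{"delta_pos":[3.5,0.6,0.6],"rotation":[0,0,-0.8],"gripper":0.47},{"delta_pos":[3.5,0.6,1.7],"rotation":[0,0,-0.8],"gripper":0.47},{"delta_pos":[3.5,0.6,1.7],"rotation":[0,0,-0.8],"gripper":0.47}]'
python3 g1.py .157
python3 - <<'E'
from h import *
c=camera("wrist");cv2.imwrite("pics/w1.png",c["color"][:,:,::-1])
E
```

```text
t: 1.35
tcp_pos: [0.3869, -0.3042, 0.2597]
orientation: [-2.514, -1.877, 0.001]
wrist_force: [0.1, 0.4, 0.5]
finger_gap: 0.04
gripper_force: 0.0
t 1.35 dp [0.03 0.07 4.11] rot [-0.02 -0.01 -0.03] | tcp [ 0.3869 -0.3042  0.2597] z [-0.003  0.003 -1.   ] gap 0.04 grip 0.0 F [0.1 0.4 0.5] q [ 1.28  0.34 -0.78  1.97  0.29  0.95  0.06]
```

View pics/w1.png

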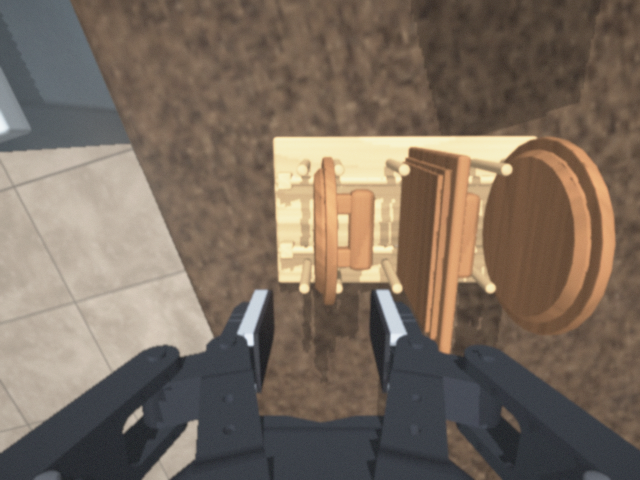

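The wrist view shows the lid edge (column 327) centred between the fingers (258 to 390), and the square lid is clear of them. Descending and gripping.

```bash
python3 -m handwheel '[{"delta_pos":[0,0.05,1.2],"rotation":[0,0,0],"gripper":0.47},{"delta_pos":[0,0.05,2.4],"rotation":[0,0,0],"gripper":0.47},{"delta_pos":[0,0.05,3.4],"rotation":[0,0,0],"gripper":0.47},{"delta_pos":[0,0.05,4],"rotation":[0,0,0],"gripper":0.47},{"delta_pos":[0,0.05,4],"rotation":[0,0,0],"gripper":0.47}]'
python3 -m handwheel '[{"delta_pos":[0,0,0],"rotation":[0,0,0],"gripper":0.3},{"delta_pos":[0,0,0],"rotation":[0,0,0],"gripper":0.15},{"delta_pos":[0,0,0],"rotation":[0,0,0],"gripper":0},{"delta_pos":[0,0,0],"rotation":[0,0,0],"gripper":0},{"delta_pos":[0,0,0],"rotation":[0,0,0],"gripper":0}]' 80
python3 g1.py .27
```

```text
t: 2.02
tcp_pos: [0.3892, -0.3056, 0.1612]
orientation: [-2.517, -1.878, 0.0]
wrist_force: [-0.4, 0.7, 0.3]
finger_gap: 0.0402
gripper_force: 0.0
t: 2.65
tcp_pos: [0.388, -0.3055, 0.1623]
orientation: [-2.517, -1.877, 0.005]
wrist_force: [-5.2, 1.3, 10.0]
finger_gap: 0.0119
gripper_force: 77.7
t 2.65 dp [ 0.07 -0.02 -4.31] rot [-0.02  0.01 -0.03] | tcp [ 0.388  -0.3055  0.1623] z [-0.003 -0.    -1.   ] gap 0.0119 grip 77.69199172966182 F [-5.2  1.3 10. ] q [ 1.18  0.49 -0.69  2.04  0.45  0.77 -0.07]
```

```bash
python3 -m handwheel '[{"delta_pos":[0,0,-0.8],"rotation":[0,0,0],"gripper":0},{"delta_pos":[0,0,-2],"rotation":[0,0,0],"gripper":0},{"delta_pos":[0,0,-3.4],"rotation":[0,0,0],"gripper":0},{"delta_pos":[0,0,-4.8],"rotation":[0,0,0],"gripper":0},{"delta_pos":[0,0,-5.2],"rotation":[0,0,0],"gripper":0}]'
cat > g2.py <<'E'
from h import *;import sys
# g2 radius az_deg z pitch_below_horizontal(90=down): tool y radial-in-plane
r,az,z,ph=map(float,sys.argv[1:5]);a=np.radians(az);f=np.radians(ph)
u=np.array([np.cos(a),np.sin(a),0]);k=np.array([0,0,1.])
Z=u*np.cos(f)-k*np.sin(f);X=np.array([-u[1],u[0],0]);go([r*u[0],r*u[1],z],X,np.cross(Z,X))
E
python3 g2.py .64 -52 .30 90;python3 g2.py .64 -52 .30 60
```

```text
t: 3.28
tcp_pos: [0.3903, -0.3061, 0.2938]
orientation: [2.514, 1.876, 0.0]
wrist_force: [0.5, 0.3, -2.9]
finger_gap: 0.0113
gripper_force: 79.1
t 3.275 dp [-7.56  2.4  -0.22] rot [0.03 0.01 3.55] | tcp [ 0.3903 -0.3061  0.2938] z [ 0.003 -0.004 -1.   ] gap 0.0113 grip 79.13452846929431 F [ 0.5  0.3 -2.9] q [ 1.3   0.29 -0.81  1.93  0.25  1.01  0.09]
t 3.275 dp [-7.56  2.4  -0.22] rot [-2.88 -0.92  3.46] | tcp [ 0.3903 -0.3061  0.2938] z [ 0.003 -0.004 -1.   ] gap 0.0113 grip 79.13452846929431 F [ 0.5  0.3 -2.9] q [ 1.3   0.29 -0.81  1.93  0.25  1.01  0.09]
```

```bash
python3 -m handwheel '[{"delta_pos":[-1.5,0.4,0],"rotation":[0,0,0.7],"gripper":0},{"delta_pos":[-3,0.9,0],"rotation":[0,0,1.4],"gripper":0},{"delta_pos":[-4.5,1.4,0],"rotation":[0,0,2.1],"gripper":0},{"delta_pos":[-6,1.9,0],"rotation":[0,0,2.8],"gripper":0},{"delta_pos":[-7.5,2.4,0],"rotation":[0,0,3.5],"gripper":0}]'
python3 g2.py .64 -52 .25 60; python3 g2.py .64 -52 .20 30
```

```text
t: 3.9
tcp_pos: [0.3929, -0.5033, 0.29]
orientation: [-2.967, -1.028, 0.001]
wrist_force: [0.2, 0.2, -2.2]
finger_gap: 0.0115
gripper_force: 79.1
t 3.9 dp [0.01 0.06 1.6 ] rot [-3.01 -0.    0.02] | tcp [ 0.3929 -0.5033  0.29  ] z [-0.001  0.001 -1.   ] gap 0.0115 grip 79.07100194133818 F [ 0.2  0.2 -2.2] q [ 1.28  0.52 -0.57  1.59  0.31  1.12 -0.27]
t 3.9 dp [0.01 0.07 3.6 ] rot [-6.01 -0.01  0.02] | tcp [ 0.3929 -0.5033  0.29  ] z [-0.001  0.001 -1.   ] gap 0.0115 grip 79.07100194133818 F [ 0.2  0.2 -2.2] q [ 1.28  0.52 -0.57  1.59  0.31  1.12 -0.27]
```

Pure rotation about tool x at this height, to test how far it can pitch.

```bash
python3 -m handwheel '[{"delta_pos":[0,0,0.2],"rotation":[-1,0,0],"gripper":0},{"delta_pos":[0,0,0.5],"rotation":[-2,0,0],"gripper":0},{"delta_pos":[0,0,0.8],"rotation":[-3,0,0],"gripper":0},{"delta_pos":[0,0,1.1],"rotation":[-4,0,0],"gripper":0},{"delta_pos":[0,0,1.4],"rotation":[-5,0,0],"gripper":0}]'
python3 g2.py .64 -52 .25 25
```

```text
t: 4.53
tcp_pos: [0.3787, -0.5142, 0.2621]
orientation: [2.396, 0.801, 0.187]
wrist_force: [-0.4, -0.9, -1.9]
finger_gap: 0.0113
gripper_force: 79.2
t 4.525 dp [ 0.75 -0.23  0.38] rot [-2.93  0.36  0.11] | tcp [ 0.3787 -0.5142  0.2621] z [ 0.308 -0.498 -0.811] gap 0.0113 grip 79.24395692534745 F [-0.4 -0.9 -1.9] q [ 1.32  0.33 -0.55  2.07  1.07  0.3  -1.03]
```

```bash
cat > g3.py <<'E'
from h import *;import sys
# g3 x y z tool_az pitch_below_horizontal
x,y,z,az,ph=map(float,sys.argv[1:6]);a=np.radians(az);f=np.radians(ph)
u=np.array([np.cos(a),np.sin(a),0]);k=np.array([0,0,1.])
Z=u*np.cos(f)-k*np.sin(f);X=np.array([-u[1],u[0],0]);go([x,y,z],X,np.cross(Z,X))
E
python3 g3.py .42 -.47 .27 -95 55;python3 g3.py .42 -.47 .27 -95 40
```

```text
t 4.525 dp [ 2.35 -0.12 -0.63] rot [ 0.18 -2.13  3.51] | tcp [ 0.3787 -0.5142  0.2621] z [ 0.308 -0.498 -0.811] gap 0.0113 grip 79.24395692534745 F [-0.4 -0.9 -1.9] q [ 1.32  0.33 -0.55  2.07  1.07  0.3  -1.03]
t 4.525 dp [ 2.35 -0.12 -0.63] rot [-1.26 -2.58  3.21] | tcp [ 0.3787 -0.5142  0.2621] z [ 0.308 -0.498 -0.811] gap 0.0113 grip 79.24395692534745 F [-0.4 -0.9 -1.9] q [ 1.32  0.33 -0.55  2.07  1.07  0.3  -1.03]
```

```bash
python3 -m handwheel '[{"delta_pos":[0.4,0,-0.1],"rotation":[0,-0.4,0.7],"gripper":0},{"delta_pos":[0.9,0,-0.2],"rotation":[0,-0.8,1.4],"gripper":0},{"delta_pos":[1.4,0,-0.4],"rotation":[0,-1.2,2.1],"gripper":0},{"delta_pos":[1.9,0,-0.5],"rotation":[0,-1.6,2.8],"gripper":0},{"delta_pos":[2.3,0,-0.6],"rotation":[0.2,-2.1,3.5],"gripper":0}]'
python3 g3.py .42 -.47 .27 -95 40;python3 g3.py .42 -.47 .27 -95 25
```

```text
t: 5.15
tcp_pos: [0.4213, -0.4724, 0.2711]
orientation: [2.536, -0.11, -0.033]
wrist_force: [0.6, -1.5, -1.9]
finger_gap: 0.0113
gripper_force: 79.3
t 5.15 dp [-0.06 -0.1  -0.01] rot [-1.54 -0.01  0.  ] | tcp [ 0.4213 -0.4724  0.2711] z [-0.048 -0.566 -0.823] gap 0.0113 grip 79.26571816205978 F [ 0.6 -1.5 -1.9] q [ 0.91  0.4  -0.42  1.92  1.02  0.85 -1.81]
t 5.15 dp [-0.06 -0.1  -0.01] rot [-3.04 -0.01  0.  ] | tcp [ 0.4213 -0.4724  0.2711] z [-0.048 -0.566 -0.823] gap 0.0113 grip 79.26571816205978 F [ 0.6 -1.5 -1.9] q [ 0.91  0.4  -0.42  1.92  1.02  0.85 -1.81]
```

```bash
python3 -m handwheel '[{"delta_pos":[0,0,0],"rotation":[-0.7,0,0],"gripper":0},{"delta_pos":[0,0,0],"rotation":[-1.4,0,0],"gripper":0},{"delta_pos":[0,0,0],"rotation":[-2.1,0,0],"gripper":0},{"delta_pos":[0,0,0],"rotation":[-2.8,0,0],"gripper":0},{"delta_pos":[0,0,0],"rotation":[-3,0,0],"gripper":0}]'
python3 g3.py .42 -.47 .12 -95 25
python3 - <<'E'
from h import *
c=camera("side");cv2.imwrite("pics/s2.png",c["color"][:,:,::-1])
E
```

```text
t: 5.78
tcp_pos: [0.4217, -0.4724, 0.27]
orientation: [2.013, -0.08, -0.052]
wrist_force: [-0.1, -0.4, -3.7]
finger_gap: 0.0114
gripper_force: 79.5
t 5.775 dp [-0.07 -5.46  2.49] rot [-0.04 -0.04  0.02] | tcp [ 0.4217 -0.4724  0.27  ] z [-0.072 -0.9   -0.429] gap 0.0114 grip 79.50510115362704 F [-0.1 -0.4 -3.7] q [ 0.62  0.51 -0.27  2.08  1.64  1.15 -2.5 ]
```

View pics/s2.png

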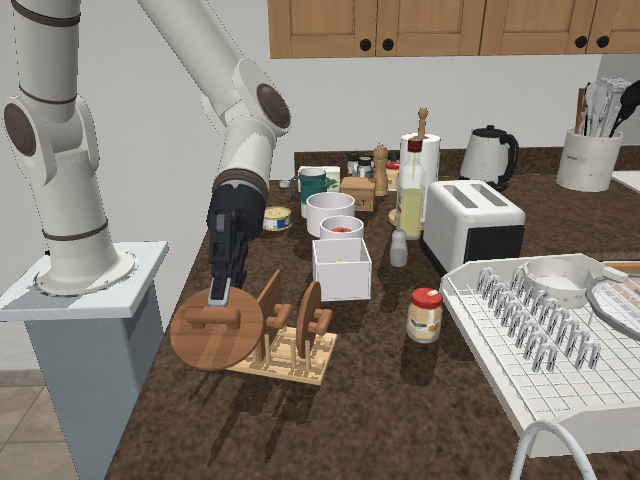

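Lid is held handle up, tilted 25°, above the rack's right side (lid at about (217,328)). I'll move it further right (−y) so the hand clears the rack.

```bash
python3 g3.py .42 -.60 .26 -95 25; python3 g3.py .42 -.60 .14 -95 25
```

```text
t 5.825 dp [0.35 1.81 4.76] rot [-0.04 -0.03  0.02] | tcp [ 0.4216 -0.4727  0.2701] z [-0.073 -0.901 -0.428] gap 0.0112 grip 79.417221006006 F [ 0.5  0.8 -2.3] q [ 0.62  0.51 -0.27  2.08  1.64  1.15 -2.5 ]
t 5.825 dp [ 0.35 -2.53  6.82] rot [-0.04 -0.03  0.02] | tcp [ 0.4216 -0.4727  0.2701] z [-0.073 -0.901 -0.428] gap 0.0112 grip 79.417221006006 F [ 0.5  0.8 -2.3] q [ 0.62  0.51 -0.27  2.08  1.64  1.15 -2.5 ]
```

```bash
python3 -m handwheel '[{"delta_pos":[0.1,0.6,1.6],"rotation":[0,0,0],"gripper":0},{"delta_pos":[0.2,1.2,3.2],"rotation":[0,0,0],"gripper":0},{"delta_pos":[0.3,1.8,4.8],"rotation":[0,0,0],"gripper":0},{"delta_pos":[0.3,-0.4,5.8],"rotation":[0,0,0],"gripper":0},{"delta_pos":[0.3,-2.5,6.8],"rotation":[0,0,0],"gripper":0}]'
python3 g3.py .42 -.60 .085 -95 25;python3 g3.py .42 -.60 .085 -95 20
```

```text
t: 6.45
tcp_pos: [0.4212, -0.6005, 0.143]
orientation: [2.008, -0.077, -0.051]
wrist_force: [0.8, 1.2, -7.6]
finger_gap: 0.0114
gripper_force: 79.5
t 6.45 dp [-0.05 -2.11  0.97] rot [-0.01 -0.05  0.03] | tcp [ 0.4212 -0.6005  0.143 ] z [-0.071 -0.903 -0.424] gap 0.0114 grip 79.48111477307975 F [ 0.8  1.2 -7.6] q [ 0.95  0.87 -0.43  1.9   2.    1.21 -2.57]
t 6.45 dp [-0.05 -2.11  0.97] rot [-0.51 -0.05  0.03] | tcp [ 0.4212 -0.6005  0.143 ] z [-0.071 -0.903 -0.424] gap 0.0114 grip 79.48111477307975 F [ 0.8  1.2 -7.6] q [ 0.95  0.87 -0.43  1.9   2.    1.21 -2.57]
```

```bash
python3 g3.py .41 -.60 .09 -80 25
```

```text
t 6.45 dp [-0.45 -1.91  0.91] rot [-0.01  1.31 -0.6 ] | tcp [ 0.4212 -0.6005  0.143 ] z [-0.071 -0.903 -0.424] gap 0.0114 grip 79.48111477307975 F [ 0.8  1.2 -7.6] q [ 0.95  0.87 -0.43  1.9   2.    1.21 -2.57]
```

```bash
python3 -m handwheel '[{"delta_pos":[-0.1,-0.2,0.1],"rotation":[0,0.4,-0.2],"gripper":0},{"delta_pos":[-0.3,-0.6,0.3],"rotation":[0,0.9,-0.4],"gripper":0},{"delta_pos":[-0.4,-1.2,0.6],"rotation":[0,1.3,-0.6],"gripper":0},{"delta_pos":[-0.4,-1.7,0.8],"rotation":[0,1.3,-0.6],"gripper":0},{"delta_pos":[-0.4,-1.9,0.9],"rotation":[0,1.3,-0.6],"gripper":0}]'
python3 g3.py .41 -.60 .08 -80 25
```

```text
t: 7.08
tcp_pos: [0.4086, -0.6011, 0.0903]
orientation: [2.007, 0.163, 0.109]
wrist_force: [1.0, -0.3, -2.0]
finger_gap: 0.0114
gripper_force: 79.5
t 7.075 dp [ 0.06 -0.39  0.14] rot [-0.03  0.04 -0.05] | tcp [ 0.4086 -0.6011  0.0903] z [ 0.15  -0.892 -0.427] gap 0.0114 grip 79.48442380875349 F [ 1.  -0.3 -2. ] q [ 1.22  1.01 -0.62  2.    2.43  1.26 -2.56]
```

```bash
python3 -m handwheel '[{"delta_pos":[0,-0.18,0.09],"rotation":[0,0,0],"gripper":0},{"delta_pos":[0,-0.36,0.17],"rotation":[0,0,0],"gripper":0},{"delta_pos":[0,-0.5,0.24],"rotation":[0,0,0],"gripper":0},{"delta_pos":[0,-0.54,0.26],"rotation":[0,0,0],"gripper":0},{"delta_pos":[0,-0.54,0.26],"rotation":[0,0,0],"gripper":0}]'
python3 - <<'E'
from h import *
c=camera("side");cv2.imwrite("pics/s3.png",cv2.resize(c["color"][200:480,80:400,::-1],None,fx=2,fy=2))
E
```

```text
t: 7.7
tcp_pos: [0.4094, -0.6007, 0.0763]
orientation: [2.006, 0.165, 0.112]
wrist_force: [0.4, 0.6, -1.9]
finger_gap: 0.0115
gripper_force: 79.5
```

View pics/s3.png

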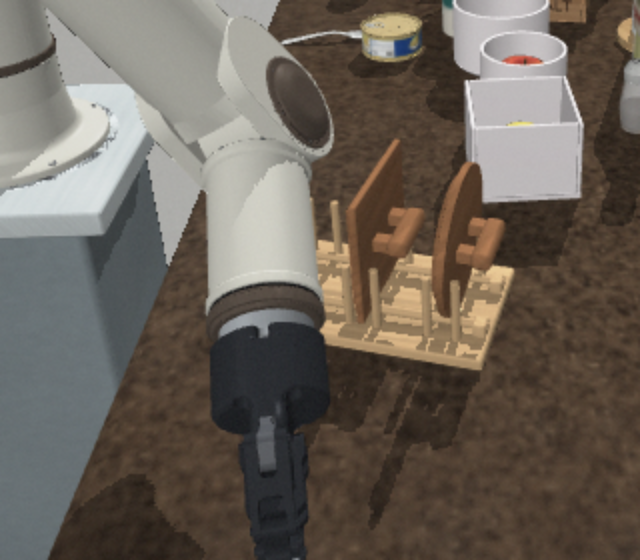

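Neighbouring lids are undisturbed, and the held lid is below the frame. Lowering until it touches.

```bash
python3 -m handwheel '[{"delta_pos":[0,-0.09,0.04],"rotation":[0,0,0],"gripper":0},{"delta_pos":[0,-0.18,0.09],"rotation":[0,0,0],"gripper":0},{"delta_pos":[0,-0.27,0.13],"rotation":[0,0,0],"gripper":0},{"delta_pos":[0,-0.32,0.15],"rotation":[0,0,0],"gripper":0},{"delta_pos":[0,-0.32,0.15],"rotation":[0,0,0],"gripper":0}]'
python3 - <<'E'
from h import *
c=camera("top");cv2.imwrite("pics/t3.png",cv2.resize(c["color"][220:400,440:640,::-1],None,fx=3,fy=3))
E
```

```text
t: 8.38
tcp_pos: [0.4092, -0.6007, 0.0671]
orientation: [2.006, 0.165, 0.111]
wrist_force: [-0.7, -0.3, -2.2]
finger_gap: 0.0113
gripper_force: 79.5
```

View pics/t3.png

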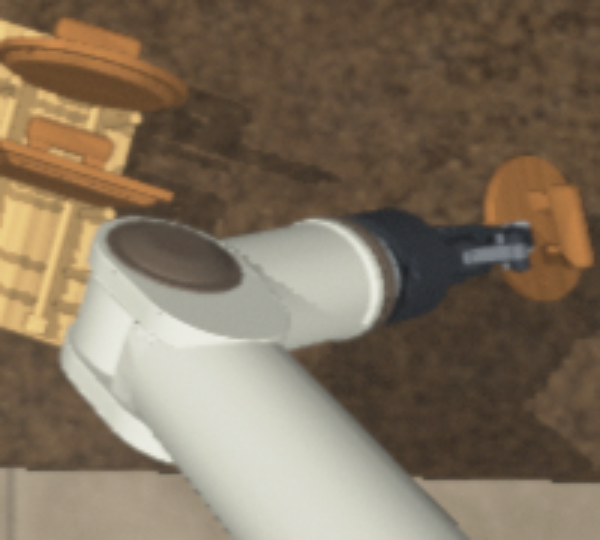

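Lid is over the clear worktop to the right, handle up. Still no contact, so I keep lowering.

```bash
python3 -m handwheel '[{"delta_pos":[0,-0.07,0.03],"rotation":[0,0,0],"gripper":0},{"delta_pos":[0,-0.14,0.07],"rotation":[0,0,0],"gripper":0},{"delta_pos":[0,-0.2,0.1],"rotation":[0,0,0],"gripper":0},{"delta_pos":[0,-0.25,0.12],"rotation":[0,0,0],"gripper":0},{"delta_pos":[0,-0.25,0.12],"rotation":[0,0,0],"gripper":0}]'
```

```text
t: 9.05
tcp_pos: [0.41, -0.6014, 0.0629]
orientation: [2.0, 0.164, 0.112]
wrist_force: [-1.6, 5.0, 7.5]
finger_gap: 0.0118
gripper_force: 78.5
```

Contact at about 8 N. Opening the fingers a little so the lid settles on the lower one, then withdrawing along the tool axis.

```bash
python3 -m handwheel '[{"delta_pos":[0,0,0],"rotation":[0,0,0],"gripper":0.2},{"delta_pos":[0,0,0],"rotation":[0,0,0],"gripper":0.24},{"delta_pos":[0,0,0],"rotation":[0,0,0],"gripper":0.26},{"delta_pos":[0,0,-0.2],"rotation":[0,0,0],"gripper":0.26},{"delta_pos":[0,0,-0.5],"rotation":[0,0,0],"gripper":0.26}]'
python3 -m handwheel '[{"delta_pos":[0,0,-0.4],"rotation":[0,0,0],"gripper":0.26},{"delta_pos":[0,0,-0.8],"rotation":[0,0,0],"gripper":0.26},{"delta_pos":[0,0,-1.3],"rotation":[0,0,0],"gripper":0.26},{"delta_pos":[0,0,-2],"rotation":[0,0,0],"gripper":0.26},{"delta_pos":[0,0,-3],"rotation":[0,0,0],"gripper":0.26}]'
python3 - <<'E'
from h import *
c=camera("top");pickle.dump(c,open("t4.pkl","wb"));cv2.imwrite("pics/t4.png",cv2.resize(c["color"][240:360,540:640,::-1],None,fx=5,fy=5,interpolation=cv2.INTER_CUBIC))
E
```

```text
t: 9.68
tcp_pos: [0.4073, -0.5893, 0.0658]
orientation: [2.006, 0.165, 0.111]
wrist_force: [-0.6, -0.4, 0.0]
finger_gap: 0.0223
gripper_force: 0.4
t: 10.3
tcp_pos: [0.3957, -0.5219, 0.0985]
orientation: [2.005, 0.165, 0.111]
wrist_force: [-0.6, -0.5, -0.3]
finger_gap: 0.0219
gripper_force: 0.0
```

View pics/t4.png

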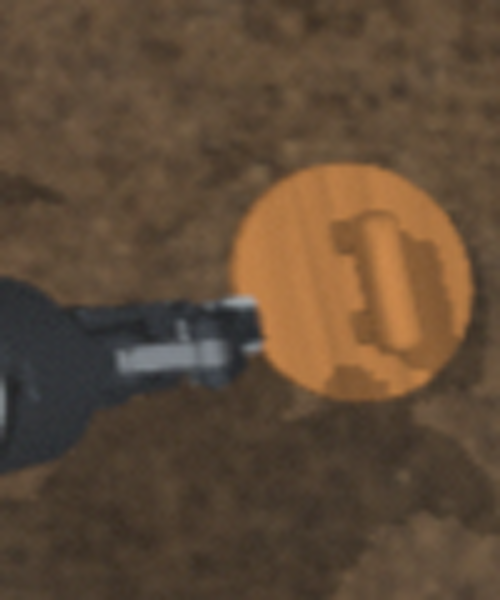

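The lid lies flat, handle up: disc from 231 to 474 by 162 to 403 in the crop, handle bar from (378,215) to (405,345).

```bash
python3 - <<'E'
from h import *
c=pickle.load(open("t4.pkl","rb"));m=lambda q:np.array(q)/5+[539.6,239.6]
C=back(c,m((352,282)),.012);print(C,[back(c,m(q),.012) for q in((231,282),(474,282),(352,162),(352,403))])
A,B=back(c,m((378,215)),.043),back(c,m((405,345)),.043);print(A,B,(A+B)/2,np.linalg.norm(A-B),np.degrees(np.arctan2(*(A-B)[1::-1])))
go([.40,-.5,.2],[0,1,0],[1,0,0])
E
python3 g3.py .395 -.50 .26 -80 65
```

```text
[ 0.42414858 -0.6790921   0.012     ] [array([ 0.42282804, -0.62494687,  0.012     ]), array([ 0.42548171, -0.73375368,  0.012     ]), array([ 0.47748049, -0.68190537,  0.012     ]), array([ 0.37106054, -0.67629169,  0.012     ])]
[ 0.45291677 -0.67219674  0.043     ] [ 0.39751491 -0.68086849  0.043     ] [ 0.42521584 -0.67653261  0.043     ] 0.056076426960504556 8.896009852421312
t 10.35 dp [ 0.29  3.35 -2.37] rot [ 5.36  4.47 -7.11] | tcp [ 0.3964 -0.5187  0.099 ] z [ 0.156 -0.891 -0.427] gap 0.0222 grip 0.0 F [-0.2  2.8 -0.5] q [ 1.25  1.04 -0.77  2.15  2.41  1.46 -2.56]
t 10.35 dp [ 0.1   5.5  -3.42] rot [ 3.97 -0.01 -0.04] | tcp [ 0.3964 -0.5187  0.099 ] z [ 0.156 -0.891 -0.427] gap 0.0222 grip 0.0 F [-0.2  2.8 -0.5] q [ 1.25  1.04 -0.77  2.15  2.41  1.46 -2.56]
```

```bash
python3 -m handwheel '[{"delta_pos":[0,1.4,-0.6],"rotation":[0.2,0,0],"gripper":0.45},{"delta_pos":[0,2.8,-1.3],"rotation":[1,0,0],"gripper":0.5},{"delta_pos":[0,4.2,-2],"rotation":[2,0,0],"gripper":0.5},{"delta_pos":[0,5.5,-2.7],"rotation":[3,0,0],"gripper":0.5},{"delta_pos":[0,5.5,-2.7],"rotation":[4,0,0],"gripper":0.5}]'
python3 g3.py .4245 -.677 .20 -81 90
```

```text
t: 10.98
tcp_pos: [0.394, -0.5202, 0.2515]
orientation: [2.629, 0.218, 0.05]
wrist_force: [-1.0, -0.6, -1.3]
finger_gap: 0.0428
gripper_force: 0.0
t 10.975 dp [0.19 4.6  4.89] rot [2.89 0.01 0.05] | tcp [ 0.394  -0.5202  0.2515] z [ 0.075 -0.478 -0.875] gap 0.0428 grip 0.0 F [-1.  -0.6 -1.3] q [ 1.59  0.65 -1.11  1.91  1.28  0.95 -1.57]
```

```bash
python3 -m handwheel '[{"delta_pos":[0,1,0.8],"rotation":[0.7,0,0],"gripper":0.5},{"delta_pos":[0.1,2,1.7],"rotation":[1.4,0,0],"gripper":0.5},{"delta_pos":[0.1,3,2.7],"rotation":[2.1,0,0],"gripper":0.5},{"delta_pos":[0.2,4,3.9],"rotation":[2.6,0,0],"gripper":0.5},{"delta_pos":[0.2,4.6,4.9],"rotation":[2.6,0,0],"gripper":0.5}]'
python3 g3.py .4245 -.677 .092 -81 90
```

```text
t: 11.6
tcp_pos: [0.4232, -0.6804, 0.1956]
orientation: [3.082, 0.245, -0.001]
wrist_force: [-0.3, 0.4, 0.7]
finger_gap: 0.0427
gripper_force: 0.0
t 11.6 dp [ 0.09 -0.33  4.13] rot [0.29 0.03 0.01] | tcp [ 0.4232 -0.6804  0.1956] z [ 0.003 -0.05  -0.999] gap 0.0427 grip 0.0 F [-0.3  0.4  0.7] q [ 1.49  1.07 -1.08  1.2   0.95  1.33 -0.93]
```

```bash
python3 -m handwheel '[{"delta_pos":[0.1,-0.3,0],"rotation":[0.2,0,0],"gripper":0.5},{"delta_pos":[0.1,-0.3,0.8],"rotation":[0.3,0,0],"gripper":0.5},{"delta_pos":[0.1,-0.3,1.6],"rotation":[0.3,0,0],"gripper":0.5},{"delta_pos":[0.1,-0.3,2],"rotation":[0.3,0,0],"gripper":0.5},{"delta_pos":[0.1,-0.3,2],"rotation":[0.3,0,0],"gripper":0.5}]'
python3 g3.py .4245 -.677 .091 -81 90
python3 - <<'E'
from h import *
c=camera("wrist");cv2.imwrite("pics/w4.png",c["color"][:,:,::-1])
E
```

```text
t: 12.22
tcp_pos: [0.4249, -0.6726, 0.1453]
orientation: [-3.13, -0.254, 0.009]
wrist_force: [-1.0, 0.5, -0.5]
finger_gap: 0.0425
gripper_force: 0.0
t 12.225 dp [-0.03  0.18  2.17] rot [-0.01  0.03  0.03] | tcp [ 0.4249 -0.6726  0.1453] z [-0.006  0.001 -1.   ] gap 0.0425 grip 0.0 F [-1.   0.5 -0.5] q [ 1.47  1.13 -1.05  1.19  0.95  1.32 -0.93]
```

View pics/w4.png

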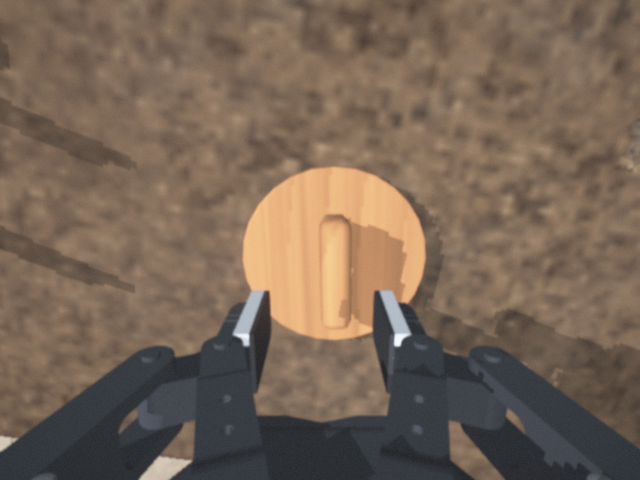

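Handle (column 335) lies between the fingers and parallel to the pads; the slight offset agrees with the calculated +0.18. Descending and gripping.

```bash
python3 -m handwheel '[{"delta_pos":[0,0.18,0.3],"rotation":[0,0,0],"gripper":0.5},{"delta_pos":[0,0.18,1],"rotation":[0,0,0],"gripper":0.5},{"delta_pos":[0,0.18,1.7],"rotation":[0,0,0],"gripper":0.5},{"delta_pos":[0,0.18,2.1],"rotation":[0,0,0],"gripper":0.5},{"delta_pos":[0,0.18,2.1],"rotation":[0,0,0],"gripper":0.5}]'
python3 -m handwheel '[{"delta_pos":[0,0,0],"rotation":[0,0,0],"gripper":0.35},{"delta_pos":[0,0,0],"rotation":[0,0,0],"gripper":0.2},{"delta_pos":[0,0,0],"rotation":[0,0,0],"gripper":0},{"delta_pos":[0,0,0],"rotation":[0,0,0],"gripper":0},{"delta_pos":[0,0,0],"rotation":[0,0,0],"gripper":0}]' 60
python3 g3.py .4245 -.677 .27 -81 90;python3 g3.py .608 .037 .25 -81 90;python3 g3.py .608 .037 .25 -20 90
```

```text
t: 12.9
tcp_pos: [0.4256, -0.6769, 0.0923]
orientation: [-3.129, -0.254, 0.008]
wrist_force: [0.3, 0.1, 1.0]
finger_gap: 0.0429
gripper_force: 0.0
t: 13.52
tcp_pos: [0.4263, -0.6782, 0.0955]
orientation: [3.13, 0.253, -0.005]
wrist_force: [0.2, 0.2, 5.8]
finger_gap: 0.015
gripper_force: 61.6
t 13.525 dp [-0.09 -0.05 -6.98] rot [0.01 0.02 0.02] | tcp [ 0.4263 -0.6782  0.0955] z [-0.003 -0.002 -1.   ] gap 0.015 grip 61.62112355232239 F [0.2 0.2 5.8] q [ 1.46  1.19 -1.03  1.19  0.99  1.26 -0.93]
t 13.525 dp [ 11.74 -27.06  -6.26] rot [0.01 0.02 0.02] | tcp [ 0.4263 -0.6782  0.0955] z [-0.003 -0.002 -1.   ] gap 0.015 grip 61.62112355232239 F [0.2 0.2 5.8] q [ 1.46  1.19 -1.03  1.19  0.99  1.26 -0.93]
t 13.525 dp [ 11.74 -27.06  -6.26] rot [-0.    0.02 -6.08] | tcp [ 0.4263 -0.6782  0.0955] z [-0.003 -0.002 -1.   ] gap 0.015 grip 61.62112355232239 F [0.2 0.2 5.8] q [ 1.46  1.19 -1.03  1.19  0.99  1.26 -0.93]
```

```bash
python3 -m handwheel '[{"delta_pos":[0,0,-0.6],"rotation":[0,0,0],"gripper":0},{"delta_pos":[0,0,-1.8],"rotation":[0,0,0],"gripper":0},{"delta_pos":[0,0,-3.6],"rotation":[0,0,0],"gripper":0},{"delta_pos":[0,0,-5.6],"rotation":[0,0,0],"gripper":0},{"delta_pos":[0,0,-7.8],"rotation":[0,0,0],"gripper":0}]'
python3 g3.py .608 .037 .28 -30 90
```

```text
t: 14.15
tcp_pos: [0.4267, -0.6771, 0.2924]
orientation: [3.131, 0.254, -0.006]
wrist_force: [-0.1, -1.2, -2.5]
finger_gap: 0.0148
gripper_force: 60.7
t 14.15 dp [ 11.76 -27.02   0.46] rot [-0.01  0.02 -5.07] | tcp [ 0.4267 -0.6771  0.2924] z [-0.004 -0.001 -1.   ] gap 0.0148 grip 60.696351528167725 F [-0.1 -1.2 -2.5] q [ 1.46  1.   -1.12  1.07  0.87  1.51 -0.86]
```

```bash
python3 -m handwheel '[{"delta_pos":[0.5,-1.2,0],"rotation":[0,0,-0.4],"gripper":0},{"delta_pos":[1.3,-3,0],"rotation":[0,0,-0.8],"gripper":0},{"delta_pos":[2.1,-5,0],"rotation":[0,0,-1.2],"gripper":0},{"delta_pos":[3,-7,0],"rotation":[0,0,-1.6],"gripper":0},{"delta_pos":[3.9,-9,0],"rotation":[0,0,-2],"gripper":0}]'
python3 g3.py .608 .037 .28 -30 90
```

```text
t: 14.78
tcp_pos: [0.4872, -0.4379, 0.2909]
orientation: [3.037, 0.797, -0.006]
wrist_force: [1.4, -0.3, -0.9]
finger_gap: 0.0149
gripper_force: 60.7
t 14.775 dp [ 13.54 -14.18   0.38] rot [-0.    0.02 -3.06] | tcp [ 0.4872 -0.4379  0.2909] z [-0.003 -0.002 -1.   ] gap 0.0149 grip 60.674904584884644 F [ 1.4 -0.3 -0.9] q [ 1.45  0.85 -1.27  1.53  0.83  1.38 -0.95]
```

```bash
python3 -m handwheel '[{"delta_pos":[1.4,-1.5,0],"rotation":[0,0,-0.4],"gripper":0},{"delta_pos":[2.9,-3,0],"rotation":[0,0,-0.8],"gripper":0},{"delta_pos":[4.4,-4.6,0],"rotation":[0,0,-1.2],"gripper":0},{"delta_pos":[5.9,-6.1,0],"rotation":[0,0,-1.6],"gripper":0},{"delta_pos":[7.4,-7.7,0],"rotation":[0,0,-2],"gripper":0}]'
python3 g3.py .608 .037 .28 -30 90
```

```text
t: 15.4
tcp_pos: [0.5545, -0.1799, 0.2903]
orientation: [2.853, 1.312, -0.006]
wrist_force: [0.4, -0.6, -1.2]
finger_gap: 0.0145
gripper_force: 60.7
t 15.4 dp [ 7.98 -4.02  0.38] rot [-0.    0.02 -1.06] | tcp [ 0.5545 -0.1799  0.2903] z [-0.003 -0.003 -1.   ] gap 0.0145 grip 60.685189962387085 F [ 0.4 -0.6 -1.2] q [ 1.16  0.8  -1.37  1.72  0.81  1.33 -1.08]
```

```bash
python3 -m handwheel '[{"delta_pos":[1.6,-0.8,0],"rotation":[0,0,-0.3],"gripper":0},{"delta_pos":[3.2,-1.6,0],"rotation":[0,0,-0.6],"gripper":0},{"delta_pos":[4.8,-2.4,0],"rotation":[0,0,-0.9],"gripper":0},{"delta_pos":[6.5,-3.3,0.2],"rotation":[0,0,-1],"gripper":0},{"delta_pos":[8,-4,0.4],"rotation":[0,0,-1],"gripper":0}]'
python3 g3.py .608 .037 .22 -30 90
```

```text
t: 16.02
tcp_pos: [0.6091, 0.0376, 0.28]
orientation: [2.729, 1.555, -0.004]
wrist_force: [0.7, -0.3, -2.6]
finger_gap: 0.0143
gripper_force: 60.7
t 16.025 dp [-0.04 -0.02  2.4 ] rot [-0.01  0.01 -0.07] | tcp [0.6091 0.0376 0.28  ] z [-0.002 -0.001 -1.   ] gap 0.0143 grip 60.71154713630676 F [ 0.7 -0.3 -2.6] q [ 0.73  0.83 -1.32  1.66  0.83  1.33 -1.27]
```

All 10 views are used, so from here I check numerically. I'll lower the lid to just above the rim, then segment lid and jar in the cameras.

```bash
python3 -m handwheel '[{"delta_pos":[0,0,0.5],"rotation":[0,0,0],"gripper":0},{"delta_pos":[0,0,1.2],"rotation":[0,0,0],"gripper":0},{"delta_pos":[0,0,1.9],"rotation":[0,0,0],"gripper":0},{"delta_pos":[0,0,2.4],"rotation":[0,0,0],"gripper":0},{"delta_pos":[0,0,2.4],"rotation":[0,0,0],"gripper":0}]'
cat > lid.py <<'E'
from h import *
d=pickle.load(open("cams.pkl","rb"))
th=np.linspace(0,2*np.pi,300)
def circ(x,y,z,r): return np.c_[x+r*np.cos(th),y+r*np.sin(th),0*th+z]
s=read_state();t=np.array(s["tcp_pos"]);zp=t[2]-.0955
print("tcp",t.round(4))
for n in("side","top"):
    c=camera(n);cv2.imwrite(f"pics/now_{n}.png",c["color"][:,:,::-1])
    hsv=cv2.cvtColor(c["color"],cv2.COLOR_RGB2HSV).astype(int)
    uv=proj(c,[t[0],t[1],zp+.01])[0].round().astype(int)
    x0,y0=uv-[45,45];H=hsv[y0:y0+90,x0:x0+90]
    m=((H[...,0]<18)&(H[...,1]>95)&(H[...,2]>70)).astype(np.uint8)
    k,l,st,ce=cv2.connectedComponentsWithStats(m);i=1+st[1:,4].argmax();m=l==i
    ys,xs=np.nonzero(m);print(n,"lid extents",xs.min()+x0,xs.max()+x0,ys.min()+y0,ys.max()+y0,"area",m.sum())
    e=np.r_[proj(c,circ(t[0],t[1],zp+.006,.053)),proj(c,circ(t[0],t[1],zp+.013,.053))]
    print("  predicted",e.min(0).round(1),e.max(0).round(1))
    for r in range(0,90,2): print("".join(".#"[int(v)] for v in m[r,::1])) if 1 else 0
E
python3 lid.py
```

```text
t: 16.65
tcp_pos: [0.6081, 0.0341, 0.2167]
orientation: [-2.73, -1.55, 0.009]
wrist_force: [0.5, -0.2, -0.8]
finger_gap: 0.0148
gripper_force: 60.7
tcp [0.6081 0.0341 0.2167]
side lid extents 319 385 163 218 area 1605
  predicted [318.9 198.5] [363.7 218.1]
..............................................................................############
..............................................................................############
...............................................................................###########
...............................................................................###########
..............................................................................############
..............................................................................############
.............................................................................#############
.............................................................................#############
...................................................................#######################
.......................
[... 6728 characters left out ...]
...............................................................
..........................................................................................
..........................................................................................
..........................................................................................
..........................................................................................
..........................................................................................
..........................................................................................
..........................................................................................
```

The lid is level and centred on the TCP to within about 1 px. Now refining the jar position from the rim edges in each camera.

```bash
cat > jar.py <<'E'
from h import *
from scipy.ndimage import map_coordinates as mc
d=pickle.load(open("cams.pkl","rb"));th=np.linspace(0,2*np.pi,240)
G={n:cv2.GaussianBlur(cv2.cvtColor(d[n]["color"],cv2.COLOR_RGB2GRAY).astype(float),(0,0),.6) for n in d}
def samp(n,x,y,r):
    u=proj(d[n],np.c_[x+r*np.cos(th),y+r*np.sin(th),0*th+.09]);return mc(G[n],[u[:,1],u[:,0]],order=1)
def score(n,x,y): # bright rim ring between r 48 and 53, darker outside and inside
    return np.mean(np.clip(samp(n,x,y,.0505)-.5*samp(n,x,y,.056)-.5*samp(n,x,y,.045),-20,90))
g=np.arange(-.010,.0101,.0005)
S={n:np.array([[score(n,.608+a,.037+b) for b in g] for a in g]) for n in d}
S["both"]=S["top"]+S["side"]
for n,s in S.items():
    i,j=np.unravel_index(s.argmax(),s.shape);print(n,.608+g[i],.037+g[j],s.max().round(1))
E
python3 jar.py; python3 g3.py .608 .037 .18 -30 90
```

```text
top 0.6085 0.037500000000000006 87.3
side 0.6085 0.034 37.5
both 0.6085 0.037000000000000005 116.8
t 16.75 dp [ 0.05 -0.06  1.53] rot [-0.02  0.01 -0.08] | tcp [0.6088 0.035  0.2183] z [-0.004 -0.    -1.   ] gap 0.0148 grip 60.704723596572876 F [ 0.5  0.2 -1.7] q [ 0.71  0.89 -1.26  1.71  0.89  1.25 -1.31]
```

```bash
python3 -m handwheel '[{"delta_pos":[0.06,-0.05,0.3],"rotation":[0,0,0],"gripper":0},{"delta_pos":[0.06,-0.05,0.7],"rotation":[0,0,0],"gripper":0},{"delta_pos":[0.06,-0.05,1],"rotation":[0,0,0],"gripper":0},{"delta_pos":[0.06,-0.05,1.15],"rotation":[0,0,0],"gripper":0},{"delta_pos":[0.06,-0.05,1.15],"rotation":[0,0,0],"gripper":0}]'
python3 - <<'E'
from h import *
for i in range(1):
    pass
E
python3 lid.py | grep -v '\.\.\.'; python3 g3.py .6085 .0367 .18 -30 90
```

```text
t: 17.38
tcp_pos: [0.6082, 0.0372, 0.1891]
orientation: [-2.729, -1.552, 0.007]
wrist_force: [-0.5, 0.0, -2.0]
finger_gap: 0.0149
gripper_force: 60.7
tcp [0.6082 0.0372 0.1891]
side lid extents 319 362 204 231 area 725
  predicted [318.9 208.5] [363.2 228.6]
top lid extents 273 303 205 223 area 351
  predicted [261.8 172.2] [313.5 223.4]
t 17.475 dp [-0.02  0.02  0.38] rot [-0.02  0.01 -0.08] | tcp [0.6084 0.0373 0.1896] z [-0.004 -0.    -1.   ] gap 0.0149 grip 60.703675746917725 F [ 1.  -0.6 -1.1] q [ 0.7   0.92 -1.23  1.73  0.93  1.21 -1.33]
```

```bash
python3 -m handwheel '[{"delta_pos":[0,0,0.1],"rotation":[0,0,0],"gripper":0},{"delta_pos":[0,0,0.2],"rotation":[0,0,0],"gripper":0},{"delta_pos":[0,0,0.26],"rotation":[0,0,0],"gripper":0},{"delta_pos":[0,0,0.3],"rotation":[0,0,0],"gripper":0},{"delta_pos":[0,0,0.3],"rotation":[0,0,0],"gripper":0}]'
```

```text
t: 18.1
tcp_pos: [0.6083, 0.0372, 0.1819]
orientation: [-2.729, -1.552, 0.006]
wrist_force: [-0.3, 0.1, -2.0]
finger_gap: 0.0148
gripper_force: 60.7
```

```bash
python3 lid.py | grep -v '\.\.\.'; python3 g3.py .6085 .0367 .18 -30 90
```

```text
tcp [0.6083 0.0372 0.1819]
side lid extents 319 362 207 231 area 678
  predicted [319.  211.1] [363.2 231.4]
top lid extents 273 303 206 224 area 356
  predicted [262.3 173.1] [313.6 223.9]
t 18.2 dp [-0.01  0.02  0.08] rot [-0.02  0.01 -0.07] | tcp [0.6083 0.0372 0.182 ] z [-0.004 -0.    -1.   ] gap 0.0152 grip 60.70295691490173 F [ 0.4  0.5 -1.1] q [ 0.69  0.93 -1.22  1.73  0.94  1.2  -1.34]
```

The plug is entering without contact. Going on to full seating.

```bash
python3 -m handwheel '[{"delta_pos":[0,0,0.04],"rotation":[0,0,0],"gripper":0},{"delta_pos":[0,0,0.08],"rotation":[0,0,0],"gripper":0},{"delta_pos":[0,0,0.12],"rotation":[0,0,0],"gripper":0},{"delta_pos":[0,0,0.15],"rotation":[0,0,0],"gripper":0},{"delta_pos":[0,0,0.15],"rotation":[0,0,0],"gripper":0}]'
```

```text
t: 18.82
tcp_pos: [0.6085, 0.0375, 0.1794]
orientation: [-2.73, -1.553, 0.005]
wrist_force: [-1.2, 0.1, 7.0]
finger_gap: 0.0147
gripper_force: 61.9
```

Contact at TCP z 0.1794, and 0.1795 was expected for a fully seated lid. Releasing and retreating.

```bash
python3 -m handwheel '[{"delta_pos":[0,0,0],"rotation":[0,0,0],"gripper":0.25},{"delta_pos":[0,0,0],"rotation":[0,0,0],"gripper":0.35},{"delta_pos":[0,0,0],"rotation":[0,0,0],"gripper":0.45},{"delta_pos":[0,0,-0.3],"rotation":[0,0,0],"gripper":0.5},{"delta_pos":[0,0,-1],"rotation":[0,0,0],"gripper":0.5}]'
python3 -m handwheel '[{"delta_pos":[0,0,-1],"rotation":[0,0,0],"gripper":0.5},{"delta_pos":[0,0,-2.5],"rotation":[0,0,0],"gripper":0.5},{"delta_pos":[0,0,-4],"rotation":[0,0,0],"gripper":0.5},{"delta_pos":[0,0,-5],"rotation":[0,0,0],"gripper":0.5},{"delta_pos":[0,0,-6],"rotation":[0,0,0],"gripper":0.5}]'
python3 g3.py .45 -.25 .35 -30 90
```

```text
t: 19.45
tcp_pos: [0.608, 0.0371, 0.2035]
orientation: [-2.729, -1.552, 0.008]
wrist_force: [1.0, -1.2, -0.1]
finger_gap: 0.0422
gripper_force: 0.0
t: 20.08
tcp_pos: [0.6089, 0.0374, 0.3552]
orientation: [-2.73, -1.553, 0.005]
wrist_force: [-0.1, -0.2, 0.6]
finger_gap: 0.0428
gripper_force: 0.0
t 20.075 dp [-13.13   0.41   0.24] rot [-0.01  0.01 -0.07] | tcp [0.6089 0.0374 0.3552] z [-0.003 -0.001 -1.   ] gap 0.0428 grip 0.0 F [-0.1 -0.2  0.6] q [ 0.76  0.76 -1.39  1.58  0.75  1.44 -1.22]
```

Moving the arm aside so the cameras see the jar, then a numeric check that the lid is seated and level.

```bash
python3 -m handwheel '[{"delta_pos":[-2,0,0],"rotation":[0,0,0],"gripper":0.5},{"delta_pos":[-4,0,0],"rotation":[0,0,0],"gripper":0.5},{"delta_pos":[-6,0,0],"rotation":[0,0,0],"gripper":0.5},{"delta_pos":[-8,0,0],"rotation":[0,0,0],"gripper":0.5},{"delta_pos":[-9.5,0,0],"rotation":[0,0,0],"gripper":0.5}]'
cat > chk.py <<'E'
from h import *
th=np.linspace(0,2*np.pi,300);x,y=.6085,.037
ring=lambda z,r:np.c_[x+r*np.cos(th),y+r*np.sin(th),0*th+z]
for n in("side","top"):
    c=camera(n);uv=proj(c,[x,y,.1])[0].round().astype(int);x0,y0=uv-[40,40]
    H=cv2.cvtColor(c["color"],cv2.COLOR_RGB2HSV)[y0:y0+80,x0:x0+80].astype(int)
    m=((H[...,0]<18)&(H[...,1]>95)&(H[...,2]>70)).astype(np.uint8)
    e=np.r_[proj(c,ring(.09,.053)),proj(c,ring(.097,.053))]-[x0,y0]
    print(n,"predicted seated extents (rel)",e.min(0).round(1),e.max(0).round(1))
    for r in range(0,80,2): print("%2d "%r+"".join(".#"[v] for v in m[r]))
E
python3 chk.py
python3 - <<'E'
from h import *
# scene change outside lid region, top view
d=pickle.load(open("cams.pkl","rb"))
c=camera("top");D=np.abs(c["color"].astype(int)-d["top"]["color"]).max(2)
for n,(u,v,r) in dict(large=(214,208,30),square=(354,208,28),tin=(193,280,20),shaker=(311,146,10),relish=(436,150,16),spoon=(174,322,25)).items():
    print(n,(D[v-r:v+r,u-r:u+r]>40).mean().round(3))
E
```

```text
t: 20.7
tcp_pos: [0.4863, -0.1688, 0.3542]
orientation: [-2.731, -1.55, 0.007]
wrist_force: [-0.9, 0.2, 0.9]
finger_gap: 0.0426
gripper_force: 0.0
side predicted seated extents (rel) [18.1 33. ] [62.2 53.4]
 0 ........................................########################################
 2 ........................................########################################
 4 ........................................########################################
 6 ........................................########################################
 8 .......................................###########.#############################
10 .......................................###################........##############
12 .......................................#########################################
14 ............................................####################################
16 ..................................................##############################
18 ....................................................######################......
20 ..................................................
[... 5246 characters left out ...]
.#####################.............................
66 ............#.......##...#..........#########...................#....#..........
68 .#....#..###.#..#.#####....#...................................#...#.#..#.......
70 ........#.#....########...##.#................................##..#....#.#.#....
72 ..#......##..............#..................................###.##......#.......
74 ....#....#.#.......##..#.####....##.#.###...##..........#..#.#.#................
76 .........##.#.....####.#..........#..####...##..........#....#........#..#..#...
78 ##..#....#.#..##.##.#######........#.#.....####.#..#######...#.........#...#....
large 0.0
square 0.0
tin 0.0
shaker 0.0
relish 0.0
spoon 0.0
```

The lid matches its predicted seated outline in both views: side 18–62 by 36–52 and symmetric (level), top 13–66. The other jars and bystanders are unchanged.

```bash
python3 -c "
from workcell import *
print(job_done())"
```

```text
the job is handed in; nothing more can be done
None
```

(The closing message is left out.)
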